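# Close the cuvette reader with its hook-in cover

## Robot

A 6-joint arm with a two-finger parallel gripper is mounted at the origin on a cart in front of the work surface, level with it; the furniture and walls round the work are solid. World frame = base frame: x ahead of the robot, y to its left, z up, the work surface at z = 0. Lengths are in m, angles in degrees, forces in N, time in s.
With the tool pointing down it reaches from about 0.325 to 0.85 m from the base axis. Payload 15.5 kg.
Tool frame: the origin (TCP) lies at the very end of the fingers, on their centre line; the grasp point (between the pads) lies arm.grip_depth behind it (arm.grip_depth is the distance from the TCP to the grasp point, in m); z points along the fingers, y is the direction in which the jaws open and shut (so a half turn about z gives the same grasp; the last joint's range is limited). The gripper opens to 91 mm and grips with 3 to 60 N. Pads are 32 mm wide; open, the fingers measure 118 mm over their backs; the gripper's body (76 mm by 178 mm) begins 60 mm behind the grasp point.
Start: joints at [-82.191, 28.281, 77.091, -0, 74.628, -5.472], TCP at [0.144, -0.608, 0.214] pointing down, gripper open.
Joint ranges: [-166.48, 166.48], [-47.26, 123.95], [12.59, 153.08], [-70.14, 250.14], [6.76, 159.57], [-176.63, 176.63]. Speed limits (degrees/s): [108.29, 108.29, 147.25, 172.46, 172.46, 172.46].

## Interface

Orientations are given as a 3x3 rotation matrix whose columns are the frame's x, y, z axes.
In Python, from rig import arm gives the robot as it stands. Calls block until the motion is done:
- arm.move_to(position, orientation): joint-space move of the TCP to a pose.
- arm.move_l(position, orientation=None, feed=0.15): straight line of the TCP; orientation=None keeps the orientation; feed is the mean speed in m/s.
- arm.move_joints(angles): joint-space move.
- arm.grip(opening): finger opening in m; the grip force is fixed at half the most; returns when the fingers have stopped.
- arm.sleep(seconds).
- arm.solve_ik(position, orientation): joint angles nearest the present ones, or None.
- arm.snapshot(name): name is "scene" or "top" or "wrist"; returns the picture (400x640x3 uint8, red, green, blue); there is no depth.
- arm.get_calibration(name): a dict with "intrinsics" (3x3 intrinsics, pixels), "cam_to_world" (4x4, takes a point from camera to world coordinates). Camera axes: x right, y down, z forward; pixel columns grow to the right and rows downward; lengths in m; the calibration is good to about 2 mm. The wrist camera is an equidistant fisheye: a pixel r from the principal point sees the ray r / f radians off the axis. A picture is of the moment at which its call begins: read the wrist's pose just before it. get_calibration takes no time and is no camera call; for the wrist camera it gives the pose at the moment of the call.
A pose or a line that the arm cannot do raises arm.Unreachable and nothing moves.
- arm.sign_off(): hands the job in, once; it reports no verdict.
Readings, each from a call of its own:
- arm.current_t(): time.
- arm.current_joint_positions(): joint angles.
- arm.current_dq(): joint speeds.
- arm.current_tau(): joint torques, N m.
- arm.current_ee_pos(): TCP position.
- arm.current_tool_rot(): TCP orientation.
- arm.current_force(): force on the tool from outside, world axes, zero at the start.
- arm.current_torque(): the same for the moment, N m.
- arm.current_width(): finger opening in m.
Only numpy, scipy, OpenCV 4.12 (cv2) and the standard library are available. Lean on these libraries where they do the work, as an engineer would, in place of code of your own. Each camera call takes 0.05 s, during which the arm holds its last target.

## Task

Close the open bay of the cuvette reader with its loose grey cover: hook the cover's two blue tabs under the lip at the front of the bay while the cover is tilted, then swing its rear edge down and press it past the blue catch until the catch snaps back over it. Leave the cover lying flat, fully home and let go, and do not disturb the bottle, the tip box or the timer.

Things in the scene. Friction and masses are not known exactly. Their poses are not given: they have to be found in the camera images.
- reader: Cuvette reader, a fixed white box 160 (x) x 230 (y) x 85 mm high with an open bay in its top; display and three round keys on top to the left (+y) of the bay. Origin under its centre; x points from the lip (front, robot's side) to the catch (back), z up. The bay's middle lies 30 mm to the right (-y) of the reader's middle. A black cuvette rack stands in the bay, its top 7 mm below the ledges.
- bay (a point): Centre of the bay at the height of the ledges that carry the cover, 75.5 mm above the worktop; axes of the reader. Opening at the top 99 mm (x) by 134 mm (y): 1.5 mm play in front and behind the cover, 2 mm each side. Ledges 9 mm wide run along the left and right sides. The rim is 9.5 mm above this point. The cover that is home has its origin here and its axes along these.
- lip (a point): Middle of the edge of the lip, at its underside: 49.5 mm in front (-x) of bay and 5.5 mm above it; axes of the reader. The lip is the front rim of the bay, as wide as the bay and 4 mm thick. Below it the space is open 17 mm deep toward the front and 39 mm down.
- cover_grip (a point): Centre of the blue gripping rib on the cover, 21 mm above the underside. The rib is 12 mm wide (x), 60 mm long (y), and rises 23 mm above the plate. Axes of the cover. From here: plate front (tab) edge x = -30 mm, rear edge x = +66 mm, underside z = -21, plate top z = -12, rib top z = +11 mm.
- cover_tabs (a point): Point midway between the tips of the cover's two blue tabs, 2 mm above the underside; axes of the cover. The tabs stick out 10 mm from the plate's front edge at its underside; each is 4 mm thick and 24 mm wide, centred 40 mm left and right of the middle. On the cover that is home this point is 58 mm in front of bay and 2 mm above it.
- cover_press (a point): Point on the top face of the cover's plate, in a patch of fine black lines between the rib and the rear edge: 38 mm behind the rib's middle, 28 mm before the rear edge. A good place to press with the shut fingers.
- cover: Loose cover: grey plate 96 (x) x 130 (y) x 9 mm, 0.13 to 0.25 kg. Origin at the centre of the plate's underside; -x points to the edge with the tabs, z up through the rib (rib centre at x = -18, z = 21 mm). It starts flat on the worktop, right way up.
- catch (a joint): Travel (m) of the blue spring catch: 0 = forward over the cover's edge, 0.009 = pushed back (+x of the reader). Spring 3.5 N at 0, plus 0.5 N per mm. A rear edge pressed down on its slippery slope (5 to 12 N at cover_press) pushes it back; it snaps to 0 over the cover that is home. A cover hooked in and let go rests on the slope, rear edge about 15 mm high.
- catch_nose (a point): Middle of the catch's front edge: with the catch forward 43.5 mm behind (+x) bay and 12 mm above it. The catch is 40 mm wide (y) and overhangs the bay by 6 mm; its underside is 11 mm, its top 23 mm above bay. The slope rises 10 mm over 7 mm from the nose backward.
- bottle: Loose white bottle with blue cap, 52 mm wide, 110 mm high, a bystander; origin at the centre of its underside.
- tips: Loose blue tip box with clear lid, 84 x 120 x 70 mm, a bystander; origin under its centre.
- bench_timer: Loose white bench timer, 64 x 66 x 19 mm, a bystander; origin under its centre.
Not all that is in view belongs to the job. There is more than one size of the cover; the job needs the larger.

How it is judged (in metres and radians):
On the way:
1. the cover's tabs are under the lip while the cover is still tilted (at least 6 degrees) (x of cover_tabs in the frame of bay below -0.0525 m and z of cover_tabs in the frame of bay between -0.02 and 0.0045 m and y of cover_tabs in the frame of bay between -0.01 and 0.01 m and angle between cover's own z axis and vertical above 0.1 rad), for 0.2 s.
At the end, for the whole second after the job is handed in: The cover lies in the bay within 6 mm sideways and 4 mm in height of its seat and within 0.04 rad of level, its tabs at least 3 mm under the lip, the catch is back over its rear edge (within 1.5 mm of fully forward), and the cover is at rest (x of cover_tabs in the frame of bay below -0.0525 m and z of cover_tabs in the frame of bay below 0.0055 m and z of cover in the frame of bay between -0.004 and 0.004 m and horizontal distance between cover and bay below 0.006 m and angle between cover's own z axis and vertical below 0.04 rad and value of joint catch below 0.0015 m and linear speed of cover below 0.02 m/s); the robot touches nothing.
It fails at once if the bottle, the tip box or the timer is shifted by more than 30 mm (distance of any of bottle, tips, bench_timer from where it was at the start of the episode above 0.03 m).
It also fails if it takes over 45 s, if anything falls off the work surface, if the arm or the gripper's body presses on something with over 40 N, if the wrist force passes 120 N, or if a joint passes its speed limit or range.

## Working session

There is one attempt and no reset: what is moved stays moved. The work goes in short steps, each a Python script; the robot and the scene stay as the last script left them, time stands still between calls to the robot, and variables do not carry over. Pictures are saved under pics/ and viewed, and the job is handed in when it is done.

```bash
mkdir -p pics; ls; python3 - <<'E'
from rig import arm
import cv2
for n in ["scene","top","wrist"]:
    c=arm.get_calibration(n); print(n,c["intrinsics"].round(1).tolist(),c["cam_to_world"].round(4).tolist())
    im=arm.snapshot(n); cv2.imwrite(f"pics/{n}0.png",im[:,:,::-1])
print(arm.grip_depth,arm.current_t(),arm.current_tool_rot().round(3),arm.current_width())
E
```

```text
pics
scene [[423.0, 0.0, 330.3], [0.0, 423.0, 203.9], [0.0, 0.0, 1.0]] [[-0.8887, -0.2631, 0.3755, 0.0353], [-0.4585, 0.5035, -0.7323, 0.9627], [0.0036, -0.823, -0.568, 0.856], [0.0, 0.0, 0.0, 1.0]]
top [[438.5, 0.0, 324.3], [0.0, 438.5, 207.1], [0.0, 0.0, 1.0]] [[-0.0157, -0.9979, 0.0633, 0.419], [-0.9997, 0.0145, -0.0203, -0.0089], [0.0194, -0.0636, -0.9978, 1.4481], [0.0, 0.0, 0.0, 1.0]]
wrist [[309.7, 0.0, 316.9], [0.0, 309.7, 202.1], [0.0, 0.0, 1.0]] [[0.2307, -0.9391, -0.2546, 0.2159], [-0.973, -0.2227, -0.0603, -0.5909], [-0.0001, 0.2616, -0.9652, 0.3845], [0.0, 0.0, 0.0, 1.0]]
0.0188 0.15 [[ 0.973  0.23  -0.   ]
 [ 0.23  -0.973  0.001]
 [ 0.    -0.001 -1.   ]] 0.09065221636495988
```

View pics/scene0.png

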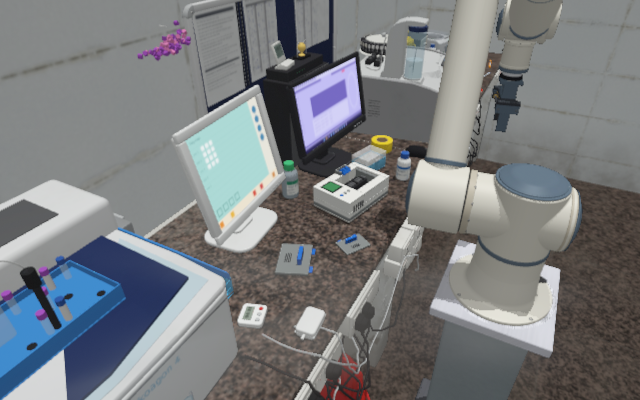

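View pics/top0.png

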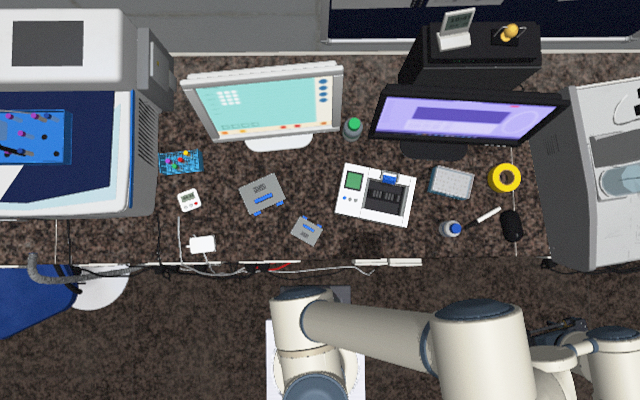

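View pics/wrist0.png

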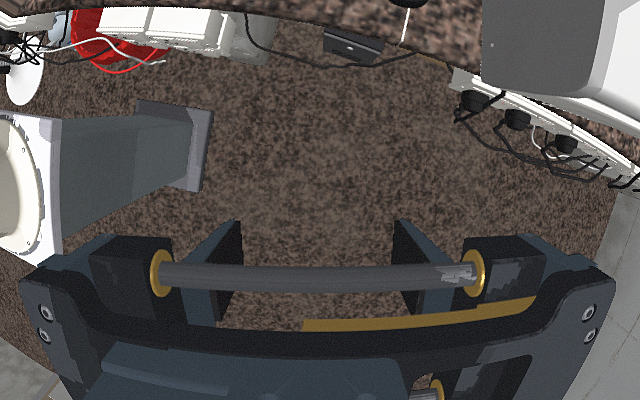

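The top view shows two grey covers, a large one at about (262,194) and a small one at (307,230). The reader is at (375,194), the timer at (189,200), the tip box at (451,182) and the bottle at (450,228). I'll enlarge the covers and the reader.

```bash
python3 - <<'E'
import cv2
im=cv2.imread("pics/top0.png")
cv2.imwrite("pics/top_cov.png",cv2.resize(im[165:250,230:330],None,fx=7,fy=7,interpolation=cv2.INTER_CUBIC))
cv2.imwrite("pics/top_read.png",cv2.resize(im[155:230,328:424],None,fx=8,fy=8,interpolation=cv2.INTER_CUBIC))
E
```

```text
(no output)
```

View pics/top_cov.png

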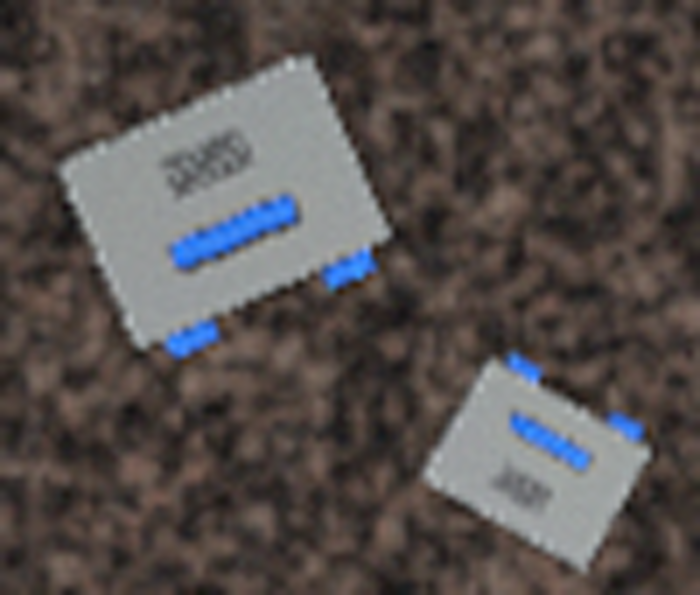

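View pics/top_read.png

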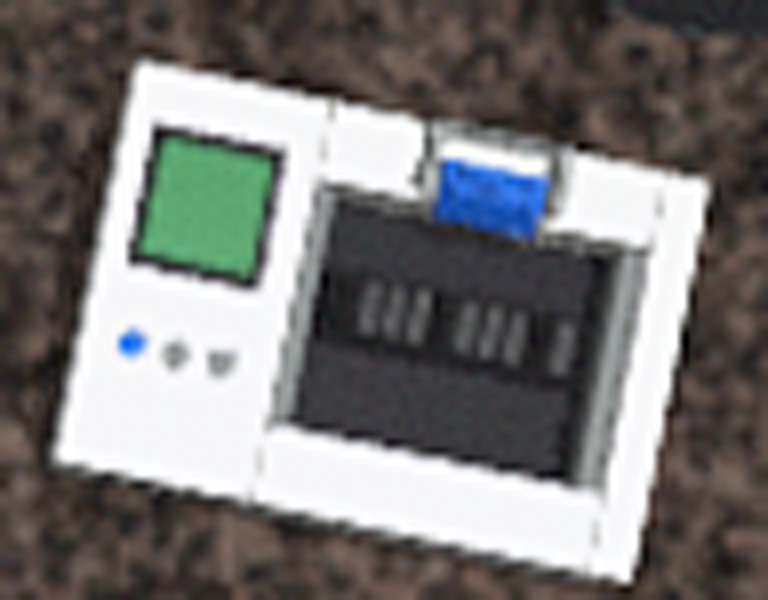

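The larger cover has its plate corners at crop (60,165), (312,57), (390,237) and (140,348), with tabs toward the robot. The smaller one is the decoy. I'll fit poses by least squares with the known sizes; the scale residual will confirm which one is larger.

```bash
cat > h.py <<'E'
import numpy as np, cv2
from scipy.optimize import least_squares
from rig import arm
def proj(name,P,c=None):
    c=c or arm.get_calibration(name); T=np.linalg.inv(c["cam_to_world"]); K=c["intrinsics"]
    p=np.atleast_2d(P)@T[:3,:3].T+T[:3,3]
    if name=="wrist":
        r=np.hypot(p[:,0],p[:,1]); th=np.arctan2(r,p[:,2])
        q=p[:,:2]/r[:,None]*th[:,None]
    else: q=p[:,:2]/p[:,2:]
    return q*[K[0,0],K[1,1]]+K[:2,2]
def Rz(a): c,s=np.cos(a),np.sin(a); return np.array([[c,-s,0],[s,c,0],[0,0,1.]])
def Ry(a): c,s=np.cos(a),np.sin(a); return np.array([[c,0,s],[0,1,0],[-s,0,c]])
def fit(name,obj,px,x0,c=None,scale=False):
    obj=np.array(obj,float);px=np.array(px,float);c=c or arm.get_calibration(name)
    def f(v):
        s=v[3] if scale else 1
        o=obj*[s,s,1]
        return (proj(name,o@Rz(v[2]).T+[v[0],v[1],0],c)-px).ravel()
    r=least_squares(f,list(x0)+([1] if scale else []),x_scale=[.1,.1,1]+([1] if scale else []))
    return r.x,np.abs(r.fun).max()
def R_rect(hx,hy,z,cx=0,cy=0): # rear-left, rear-right, front-right, front-left
    return [[cx+hx,cy+hy,z],[cx+hx,cy-hy,z],[cx-hx,cy-hy,z],[cx-hx,cy+hy,z]]
E
python3 - <<'E'
from h import *
def up(p,s,o): return (np.array(p)+.5)/s-.5+o
cp=up([(60,165),(312,57),(390,237),(140,348)],7,[230,165])
rp=up([(137,62),(710,182),(632,582),(55,462)],8,[328,155])
for sc in (0,1):
    print("cover",fit("top",R_rect(.048,.065,.009),cp,[.4,.1,.3],scale=sc))
    print("reader",fit("top",R_rect(.08,.115,.085),rp,[.4,-.1,-.2],scale=sc))
b=up([(325,185),(650,250),(600,490),(265,425)],8,[328,155])
print("bay",fit("top",R_rect(.0495,.067,.085),b,[.4,-.1,-.2],scale=1))
E
```

```text
cover (array([0.55846597, 0.16632703, 0.40080774]), np.float64(0.5361207870667499))
reader (array([ 0.54188285, -0.19766922, -0.22019761]), np.float64(0.07796169642946893))
cover (array([0.55845339, 0.16633362, 0.40080758, 0.98088347]), np.float64(0.2098447896671587))
reader (array([ 0.54188326, -0.19766937, -0.22019697,  1.00022855]), np.float64(0.0740458421163055))
bay (array([ 0.53520167, -0.22742983, -0.22325894,  0.98063651]), np.float64(0.7399155067857919))
```

```bash
cat >> h.py <<'E'
COV=np.array([0.5585,0.1663,0.4008]); RD=np.array([0.5419,-0.1977,-0.2202])
def toolR(yaw,tilt=0,flip=1):
    # cover frame -> tool: z down, y along +-cover x ; tilt>0 = rear up
    C=Rz(yaw)@Ry(-tilt)
    return C@np.array([[0,flip,0],[flip,0,0],[0,0,-1.]])
E
python3 - <<'E'
from h import *
c=arm.get_calibration("top")
def bp(u,v,z):
    d=c["cam_to_world"][:3,:3]@np.linalg.inv(c["intrinsics"])@[u,v,1]; o=c["cam_to_world"][:3,3]
    return (o+d*(z-o[2])/d[2]).round(3)
for n,p in dict(wm_left=(200,143),wm_right=(342,131),bm_left=(372,137),bm_right=(525,150),base=(300,148),greenb=(352,137),bbase=(430,158)).items():
    print(n,[bp(*p,z)[:2].tolist() for z in (0,.1,.2)])
bay=np.r_[RD[:2],0]+Rz(RD[2])@[0,-.03,.0755]
g=np.r_[COV[:2],0]+Rz(COV[2])@[-.018,0,.0115]
print(bay,g)
for f in (1,-1):
    print(f,arm.solve_ik(g+[0,0,.15],toolR(COV[2],0,f)),arm.solve_ik(bay+[0,0,.05],toolR(RD[2],.28,f)),arm.solve_ik(bay+[0,0,.05],toolR(RD[2],0,f)))
E
```

```text
wm_left [[0.73, 0.371], [0.709, 0.345], [0.687, 0.319]]
wm_right [[0.765, -0.102], [0.741, -0.095], [0.717, -0.089]]
bm_left [[0.744, -0.202], [0.721, -0.189], [0.699, -0.175]]
bm_right [[0.694, -0.717], [0.675, -0.668], [0.656, -0.62]]
base [[0.709, 0.039], [0.689, 0.036], [0.669, 0.033]]
greenb [[0.745, -0.135], [0.722, -0.126], [0.7, -0.118]]
bbase [[0.67, -0.395], [0.653, -0.368], [0.636, -0.342]]
[ 0.53534726 -0.22697561  0.0755    ] [0.54192652 0.15927721 0.0115    ]
1 [ 1.03217073e+01  2.67571498e+01  8.94101267e+01 -2.54444375e-14
  6.38327235e+01 -1.26424412e+01] [-32.08807157  25.30030528 103.24084044   8.88378309  36.62059181
 -25.91776041] [-2.88589098e+01  3.04867589e+01  8.91846102e+01 -2.54444375e-14
  6.03286309e+01 -1.62423791e+01]
-1 [ 1.03217073e+01  2.67571498e+01  8.94101267e+01 -2.54444375e-14
  6.38327235e+01  1.67357559e+02] [-32.08807157  25.30030528 103.24084044   8.88378309  36.62059181
 154.08223959] [-2.88589098e+01  3.04867589e+01  8.91846102e+01 -2.54444375e-14
  6.03286309e+01  1.63757621e+02]
```

```bash
python3 - <<'E'
from h import *
p=arm.current_ee_pos(); arm.move_l([p[0],p[1],.32],feed=.3)
bay=np.r_[RD[:2],0]+Rz(RD[2])@[0,-.03,0]
arm.move_to([bay[0]-.06,bay[1],.33],toolR(RD[2]))
c=arm.get_calibration("wrist"); np.save("c_read.npy",c["cam_to_world"]); im=arm.snapshot("wrist"); cv2.imwrite("pics/w_read.png",im[:,:,::-1])
g=np.r_[COV[:2],0]+Rz(COV[2])@[-.018,0,.0115]
arm.move_to([g[0]-.04,g[1]-.02,.25],toolR(COV[2]))
c=arm.get_calibration("wrist"); np.save("c_cov.npy",c["cam_to_world"]); im=arm.snapshot("wrist"); cv2.imwrite("pics/w_cov.png",im[:,:,::-1])
print(arm.current_t(),arm.current_force())
E
```

```text
3.9833 [-0.10607534  0.13662198 -0.00176501]
```

View pics/w_read.png

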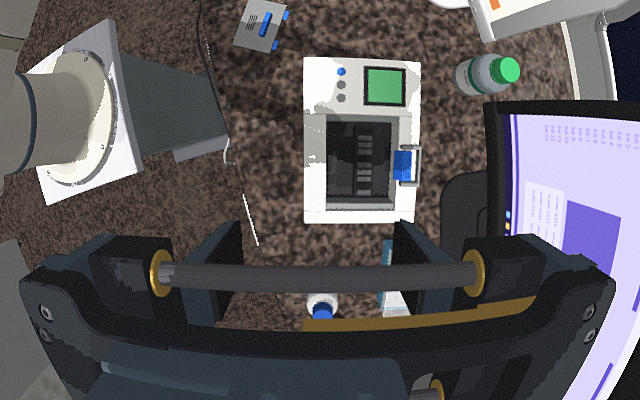

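View pics/w_cov.png

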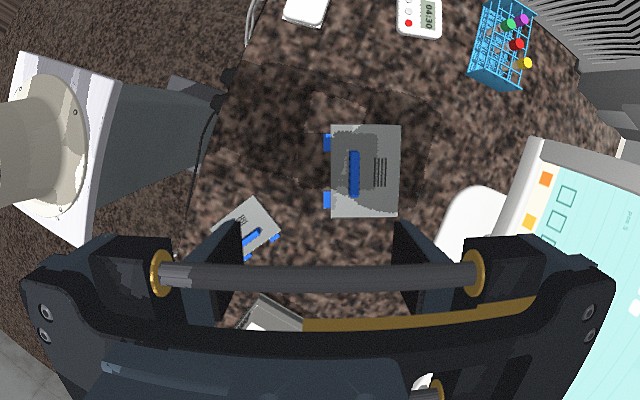

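The wrist view shows the reader at (362,140) with the bay at (362,160), and the large cover at (365,170). I'll enlarge both.

```bash
python3 - <<'E'
import cv2
im=cv2.imread("pics/w_read.png")
cv2.imwrite("pics/w_read_c.png",cv2.resize(im[50:230,290:430],None,fx=3.3333,fy=3.3333,interpolation=cv2.INTER_CUBIC))
im=cv2.imread("pics/w_cov.png")
cv2.imwrite("pics/w_cov_c.png",cv2.resize(im[115:225,310:410],None,fx=5,fy=5,interpolation=cv2.INTER_CUBIC))
E
```

```text
(no output)
```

View pics/w_read_c.png

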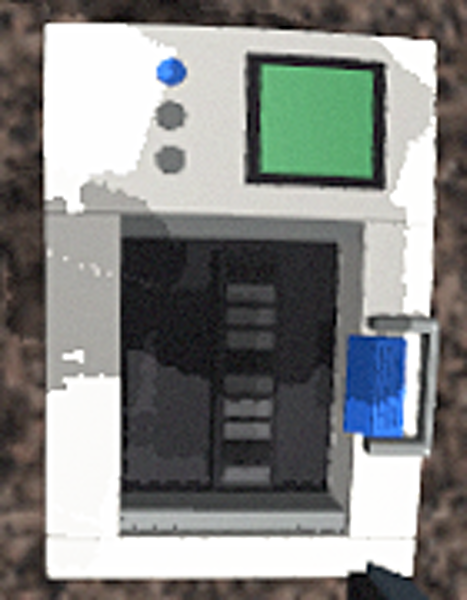

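View pics/w_cov_c.png

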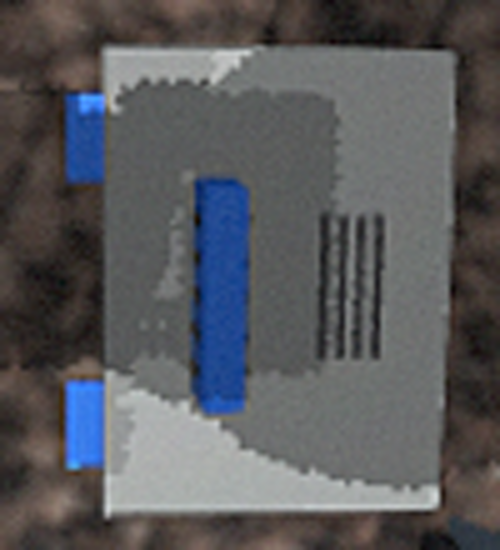

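```bash
python3 - <<'E'
from h import *
K=arm.get_calibration("wrist")["intrinsics"]
def up(p,s,o): return (np.array(p)+.5)/s-.5+o
cc=dict(intrinsics=K,cam_to_world=np.load("c_cov.npy")); cr=dict(intrinsics=K,cam_to_world=np.load("c_read.npy"))
cp=up([(456,50),(440,513),(104,517),(103,46)],5,[310,115])
rp=up([(437,40),(414,578),(47,578),(45,24)],3.3333,[290,50])
b=up([(363,220),(348,537),(120,535),(120,212)],3.3333,[290,50])
for sc in (0,1):
    print("cover",fit("wrist",R_rect(.048,.065,.009),cp,COV,cc,sc))
    print("reader",fit("wrist",R_rect(.08,.115,.085),rp,RD,cr,sc))
    print("bay",fit("wrist",R_rect(.0495,.067,.085),b,RD,cr,sc), RD[:2]+(Rz(RD[2])@[0,-.03,0])[:2])
# rib top corners check
rib=up([(223+20,181),(243,410),(204,412),(197,181)],5,[310,115])
print(fit("wrist",R_rect(.006,.03,.032,-.018),rib,COV,cc,1))
E
```

```text
cover (array([0.56260026, 0.16809362, 0.41356399]), np.float64(0.3785660806518365))
reader (array([ 0.5460375, -0.1976871, -0.2217565]), np.float64(0.535514743579995))
bay (array([ 0.53900947, -0.22608065, -0.22230889]), np.float64(0.432606214533962)) [ 0.53534726 -0.22697561]
cover (array([0.56262223, 0.16808091, 0.41358516, 1.00287439]), np.float64(0.25208008244203484))
reader (array([ 0.5460781 , -0.19772474, -0.22174561,  1.00368482]), np.float64(0.3402759859473292))
bay (array([ 0.53900668, -0.22607527, -0.22231294,  0.99923895]), np.float64(0.40837696088686926)) [ 0.53534726 -0.22697561]
(array([0.56121444, 0.16931482, 0.43958035, 0.99798892]), np.float64(0.6609457222298261))
```

Wrist and top views agree in size and yaw but differ by about 4 mm in x for both objects, so it looks like camera bias. I'll grasp at the mean. The closing jaws fix the rib's x in the tool frame, and I can calibrate the cameras on the held cover afterwards.

```bash
python3 - <<'E'
from h import *
C=np.array([.5605,.1672,.413])
g=np.r_[C[:2],0]+Rz(C[2])@[-.018,0,.012]
R=toolR(C[2])
arm.grip(.05)
arm.move_to(g+[0,0,.06],R)
arm.move_l(g,R,feed=.08)
print("down",arm.current_force(),arm.current_ee_pos()-g)
arm.grip(0.0)
print("w",arm.current_width(),arm.current_force())
arm.move_l(g+[0,0,.13],R,feed=.15)
print(arm.current_width(),arm.current_force(),arm.current_t())
np.save("c_h.npy",arm.get_calibration("wrist")["cam_to_world"])
cv2.imwrite("pics/w_h.png",arm.snapshot("wrist")[:,:,::-1])
cv2.imwrite("pics/t_h.png",arm.snapshot("top")[:,:,::-1])
cv2.imwrite("pics/s_h.png",arm.snapshot("scene")[:,:,::-1])
im=cv2.imread("pics/w_h.png");cv2.imwrite("pics/w_h2.png",im[150:400,150:480][:, :].repeat(2,0).repeat(2,1))
im=cv2.imread("pics/t_h.png");cv2.imwrite("pics/t_h2.png",cv2.resize(im[130:250,200:340],None,fx=5,fy=5,interpolation=cv2.INTER_CUBIC))
E
```

```text
down [-0.36336987  0.31052668  0.76601006] [2.68803866e-04 5.56050146e-05 3.51810150e-04]
w 0.011801990052172601 [-0.65014547  0.8938954   1.92297738]
0.011708751700041441 [ 0.02942228  0.02425931 -1.82946072] 8.1083
```

View pics/w_h2.png

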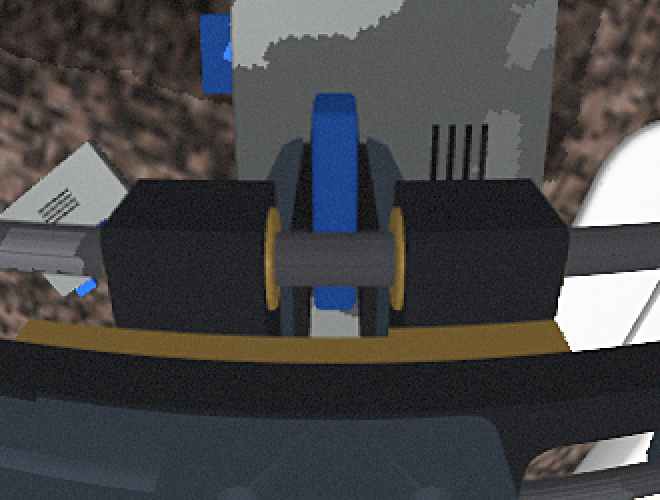

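View pics/t_h2.png

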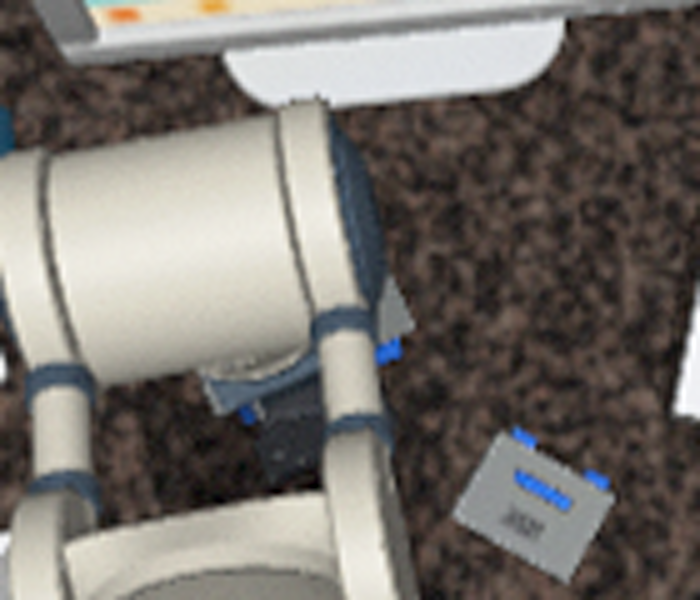

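View pics/s_h.png

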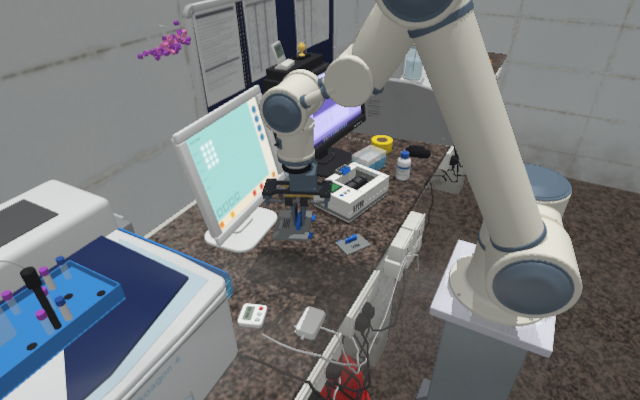

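The cover is held level with the rib between the pads, and the width of 11.8 mm is right. I'll crop the upper part for the in-hand fit.

```bash
python3 - <<'E'
import cv2
im=cv2.imread("pics/w_h.png")
cv2.imwrite("pics/w_h3.png",cv2.resize(im[110:260,235:445],None,fx=3.5,fy=3.5,interpolation=cv2.INTER_CUBIC))
E
```

```text
(no output)
```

View pics/w_h3.png

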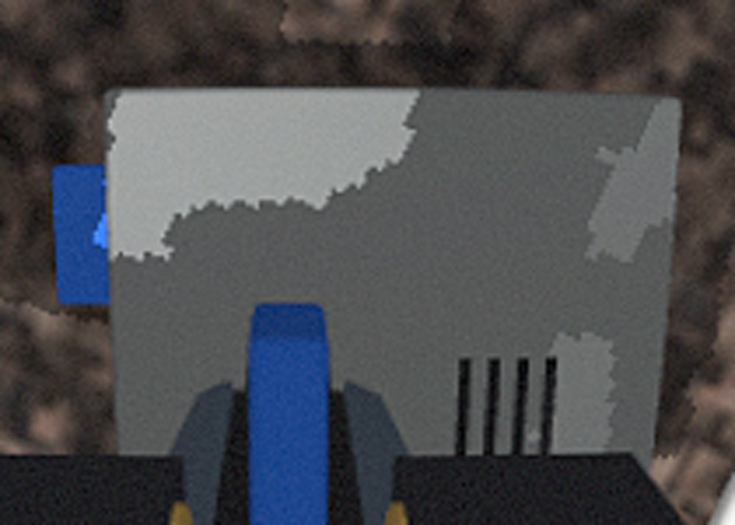

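```bash
python3 - <<'E'
from h import *
K=arm.get_calibration("wrist")["intrinsics"]
def up(p,s,o): return (np.array(p)+.5)/s-.5+o
c=dict(intrinsics=K,cam_to_world=np.load("c_h.npy"))
px=up([(682,99),(106,90),(248,338),(328,338)],3.5,[235,110])
p=arm.current_ee_pos(); dz=p[2]-.0115; dz0=p[2]-.012
obj=np.array([[.048,.065,.009],[-.048,.065,.009],[-.024,.03,.032],[-.012,.03,.032]])
for d in (dz,dz0,dz-.003):
    o=obj+[0,0,d]
    v,e=fit("wrist",o,px,[.56,.167,.41],c)
    R=arm.current_tool_rot()
    exp=p[:2]-(Rz(.413)@[-.018,0,0])[:2]
    print(v,e,"expected if y offset 0",exp, "diff in cover frame",Rz(.413)[:2,:2].T@(v[:2]-exp))
    print((proj("wrist",o@Rz(v[2]).T+[v[0],v[1],0],c)-px).round(2).tolist())
print(p,R.round(3))
E
```

```text
[0.56024913 0.16777737 0.41108812] 1.0358426260716556 expected if y offset 0 [0.56000914 0.16709965] diff in cover frame [0.00049182 0.00052442]
[[0.96, -0.03], [-1.04, -0.33], [-0.35, 0.16], [0.49, 0.24]]
[0.56030277 0.16770424 0.41119117] 0.8603700786404715 expected if y offset 0 [0.56000914 0.16709965] diff in cover frame [0.00051159 0.0004359 ]
[[0.68, 0.05], [-0.86, -0.21], [-0.27, 0.06], [0.49, 0.13]]
[0.56057109 0.16733926 0.41169329] 0.7056322213655335 expected if y offset 0 [0.56000914 0.16709965] diff in cover frame [ 6.10870129e-04 -6.07698392e-06]
[[-0.71, 0.47], [0.0, 0.37], [0.08, -0.43], [0.47, -0.37]]
[0.54352257 0.15987519 0.14107745] [[-0.401  0.916 -0.002]
 [ 0.916  0.401 -0.   ]
 [ 0.    -0.002 -1.   ]]
```

Close range shows the wrist camera unbiased to about 0.5 mm, so I trust its bay estimate more: (0.5385,-0.2265), yaw -0.222. Next I carry the cover tilted above the bay and look again.

```bash
cat >> h.py <<'E'
BAY=np.array([.5385,-.2265,.0755]); BY=-.222; YO=.0004
def pose(fx,fz,tilt_deg,fy=0.):
    "TCP pose such that cover's front-bottom edge middle is at (fx,fy,fz) in bay frame"
    t=np.radians(tilt_deg)
    tcp=np.array([-.018,-YO,.012])-[-.048,0,0]
    return BAY+Rz(BY)@(np.array([fx,fy,fz])+Ry(-t)@tcp), toolR(BY,t)
E
python3 - <<'E'
from h import *
p=arm.current_ee_pos(); arm.move_l([p[0],p[1],.24],feed=.3)
P,R=pose(-.043,.09,0); arm.move_to(P,R)
P,R=pose(-.040,.04,17); arm.move_l(P,R,feed=.12)
print(arm.current_t(),arm.current_ee_pos()-P,arm.current_width(),arm.current_force())
np.save("c_b.npy",arm.get_calibration("wrist")["cam_to_world"])
for n in ("wrist","top","scene"): cv2.imwrite(f"pics/{n}_b.png",arm.snapshot(n)[:,:,::-1])
im=cv2.imread("pics/wrist_b.png");cv2.imwrite("pics/wrist_b2.png",cv2.resize(im[70:270,210:470],None,fx=3,fy=3,interpolation=cv2.INTER_CUBIC))
im=cv2.imread("pics/scene_b.png");cv2.imwrite("pics/scene_b2.png",cv2.resize(im[120:240,270:430],None,fx=5,fy=5,interpolation=cv2.INTER_CUBIC))
E
```

```text
10.7917 [0.00070518 0.00030289 0.00059609] 0.011605281428082568 [ 0.71199868  0.08827593 -2.03246803]
```

View pics/wrist_b2.png

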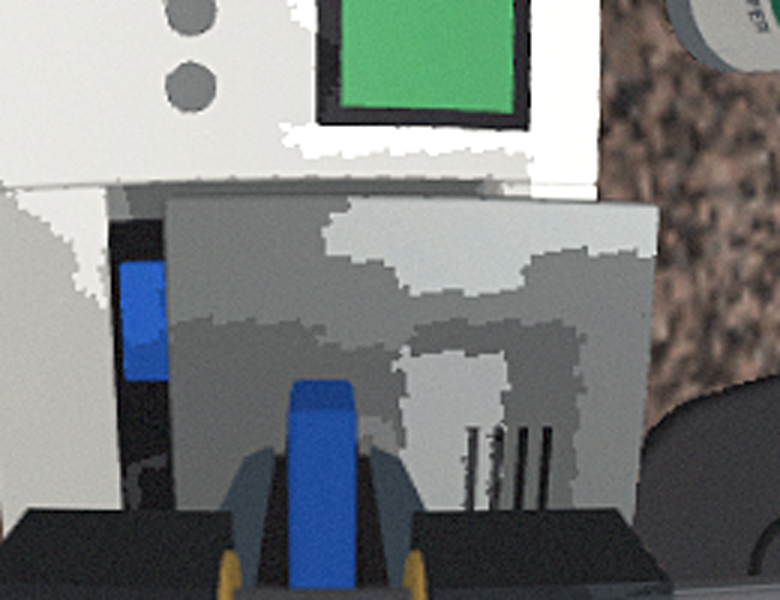

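View pics/scene_b2.png

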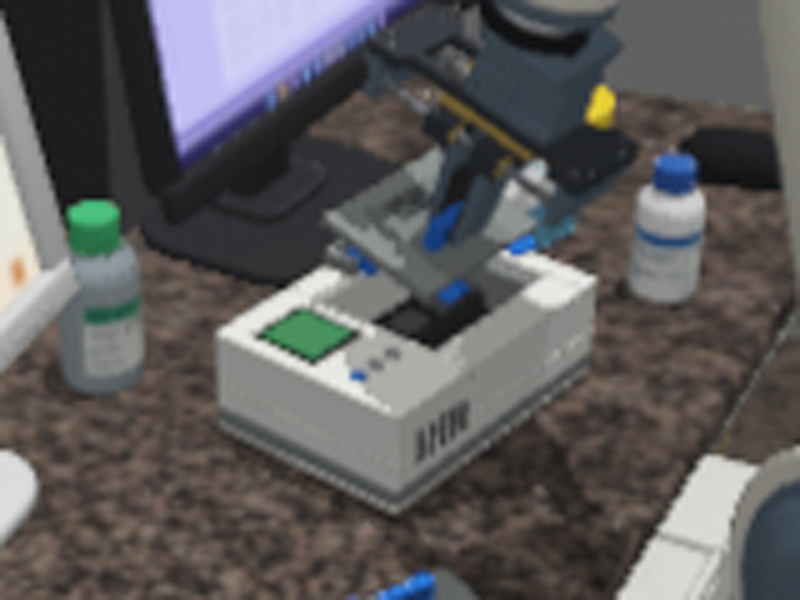

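```bash
python3 - <<'E'
from h import *
c=dict(intrinsics=arm.get_calibration("wrist")["intrinsics"],cam_to_world=np.load("c_b.npy"))
def crop(P): q=proj("wrist",P,c); return ((q-[210,70]+.5)*3-.5).round(1)
bp=np.array([[-.0495,.067,.0095],[-.0495,-.03,.0095],[.08,.067,.0095]])
print("bay FL rim, lip mid, bay edge line at rear:",crop(bp@Rz(BY).T+BAY).tolist())
p=arm.current_ee_pos();R=arm.current_tool_rot()
Rc=R@np.linalg.inv(np.array([[0,1,0],[1,0,0],[0,0,-1.]]))
q=np.array([[-.048,.065,.009],[.048,.065,.009],[-.024,.03,.032],[-.012,.03,.032],[-.058,.052,.004],[-.058,.028,.004]])-[-.018,-YO,.012]
print("cover FL RL ribF ribR tabs",crop(q@Rc.T+p).tolist())
# sensitivity px/mm
b=BAY+[0,0,.0095]
print("sens x,y crop px per mm",(crop(b+Rz(BY)@[.001,0,0])-crop(b)),(crop(b+Rz(BY)@[0,.001,0])-crop(b)))
print(np.degrees(np.arccos(Rc[2,2])))
E
```

```text
bay FL rim, lip mid, bay edge line at rear: [[105.5, 186.0], [127.0, 576.2], [595.9, 184.6]]
cover FL RL ribF ribR tabs [[163.7, 201.4], [662.3, 208.9], [287.8, 415.1], [358.7, 415.2], [119.8, 267.1], [125.0, 385.3]]
sens x,y crop px per mm [[ 3.7 -0.4]] [[-0.1 -3.8]]
17.059208806213213
```

Predictions match the image: the bay corner is at (107,188) against 105.5,186, and the lip is in line. The tabs at (120,262) sit about 1 mm too far left (+y) relative to the bay, so I correct y and enter behind the lip, then slide forward.

```bash
cat >> h.py <<'E'
YO=.0010; BAY=BAY+Rz(BY)@[0,-.0007,0]
E
python3 - <<'E'
from h import *
def st(n): 
    f=Rz(BY).T@arm.current_force(); print(n,round(arm.current_t(),2),"F bay",f.round(1),"w",round(arm.current_width(),4))
P,R=pose(-.036,.012,17); arm.move_l(P,R,feed=.06); st("above")
for z in (.006,.003,.001):
    P,R=pose(-.036,z,17); arm.move_l(P,R,feed=.04); st(z)
for x in (-.040,-.043,-.0455):
    P,R=pose(x,.001,17); arm.move_l(P,R,feed=.04); st(x)
arm.sleep(.3); st("end")
np.save("c_k.npy",arm.get_calibration("wrist")["cam_to_world"])
for n in ("wrist","scene"): cv2.imwrite(f"pics/{n}_k.png",arm.snapshot(n)[:,:,::-1])
im=cv2.imread("pics/wrist_k.png");cv2.imwrite("pics/wrist_k2.png",cv2.resize(im[70:270,210:470],None,fx=3,fy=3,interpolation=cv2.INTER_CUBIC))
im=cv2.imread("pics/scene_k.png");cv2.imwrite("pics/scene_k2.png",cv2.resize(im[140:230,300:410],None,fx=6,fy=6,interpolation=cv2.INTER_CUBIC))
E
```

```text
above 11.57 F bay [ 0.2  0.  -1.1] w 0.0117
0.006 11.87 F bay [-0.6  0.6 -1.2] w 0.0117
0.003 12.12 F bay [ 1.4 -0.6 -2.4] w 0.0119
0.001 12.37 F bay [ 0.5  0.3 -1.1] w 0.0123
-0.04 12.62 F bay [-0.  -0.7 -1.3] w 0.0119
-0.043 12.87 F bay [-0.3 -1.1 -1. ] w 0.0118
-0.0455 13.12 F bay [ 0.2  0.1 -1.5] w 0.0115
end 13.42 F bay [ 0.9  0.4 -1.5] w 0.0116
```

View pics/wrist_k2.png

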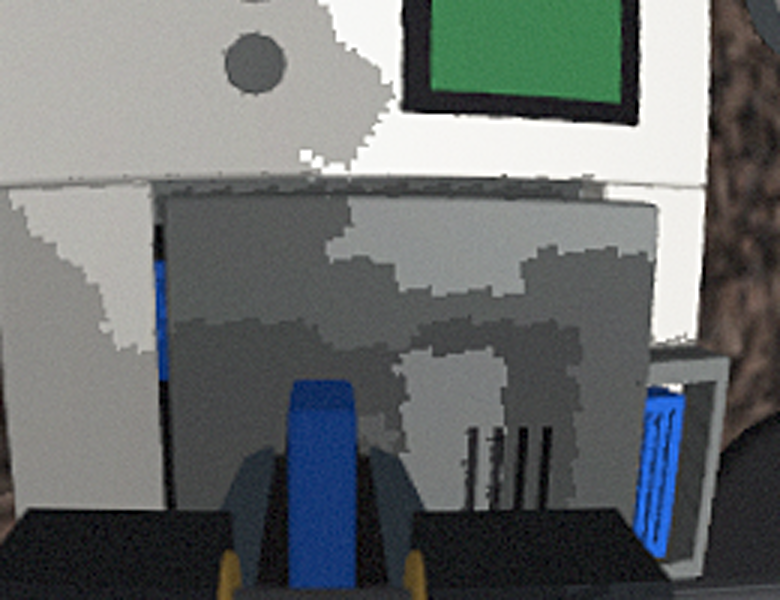

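View pics/scene_k2.png

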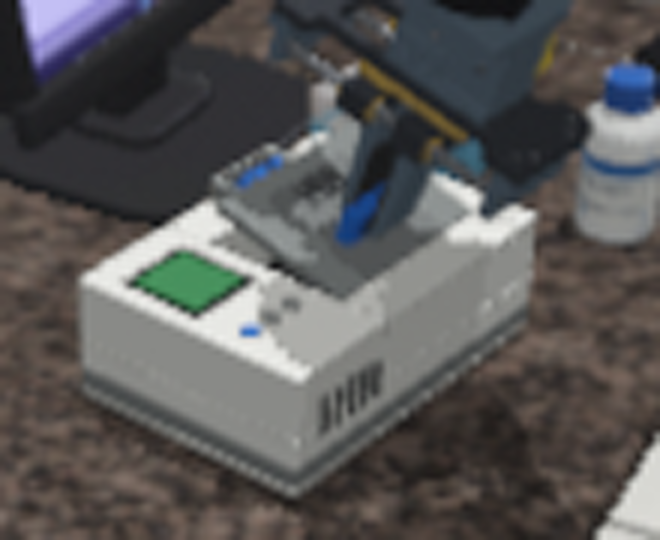

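Tabs are under the lip (only a sliver of the left one shows at (161,320)), with no contact forces. Next I swing down to the catch slope, release and retreat.

```bash
python3 - <<'E'
from h import *
def st(n): 
    f=Rz(BY).T@arm.current_force(); print(n,round(arm.current_t(),2),"F bay",f.round(1),"w",round(arm.current_width(),4))
for x,t in ((-.0462,14),(-.0470,11.5),(-.0472,10.3)):
    P,R=pose(x,.001,t); arm.move_l(P,R,feed=.04); st(t)
arm.grip(.026); st("rel")
p=arm.current_ee_pos();R=arm.current_tool_rot()
arm.move_l(p-R[:,2]*.06,feed=.12); st("up")
P=BAY+Rz(BY)@[-.06,0,.10]
arm.move_to(P,toolR(BY)); st("view")
np.save("c_r.npy",arm.get_calibration("wrist")["cam_to_world"])
for n in ("wrist","scene"): cv2.imwrite(f"pics/{n}_r.png",arm.snapshot(n)[:,:,::-1])
im=cv2.imread("pics/wrist_r.png");cv2.imwrite("pics/wrist_r2.png",cv2.resize(im[50:280,250:510],None,fx=2.6,fy=2.6,interpolation=cv2.INTER_CUBIC))
im=cv2.imread("pics/scene_r.png");cv2.imwrite("pics/scene_r2.png",cv2.resize(im[140:230,300:410],None,fx=6,fy=6,interpolation=cv2.INTER_CUBIC))
E
```

```text
14 13.77 F bay [ 0.1 -1.6 -1.6] w 0.0117
11.5 14.02 F bay [-0.5 -0.5 -2.6] w 0.0118
10.3 14.27 F bay [-0.4  0.1 -1.6] w 0.0121
rel 14.7 F bay [ 0.1 -0.  -0.5] w 0.0258
up 15.35 F bay [-0.1 -0.1  0. ] w 0.026
view 15.72 F bay [ 0.8 -0.6  0.4] w 0.0261
```

View pics/wrist_r2.png

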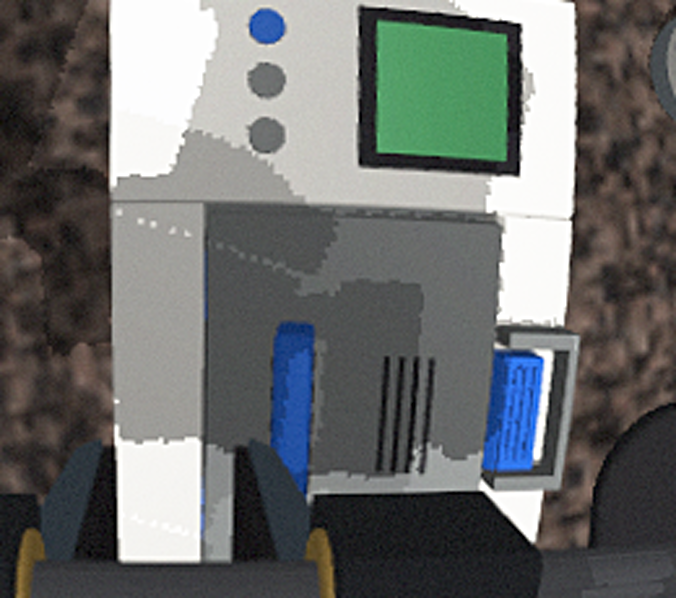

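View pics/scene_r2.png

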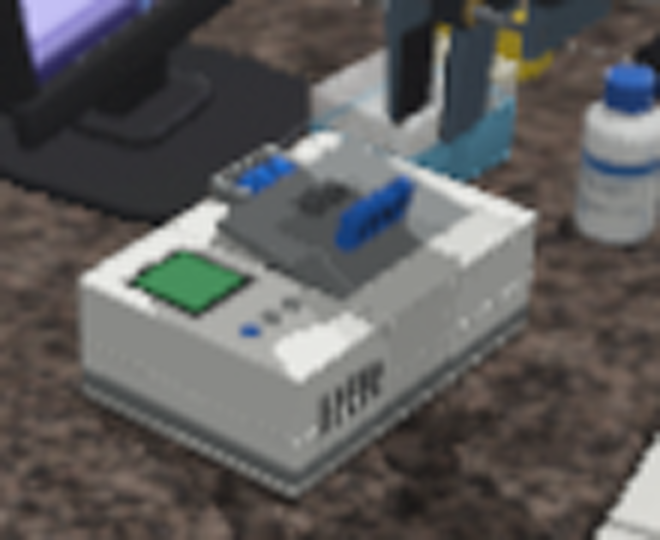

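The cover is hooked and resting on the catch slope. Now I press with shut fingers, stepping down and watching the force.

```bash
python3 - <<'E'
from h import *
R=toolR(BY); 
def at(z): return BAY+Rz(BY)@[.020,0,z]
arm.grip(0.0)
arm.move_l(at(.10),R,feed=.2)
arm.move_l(at(.028),R,feed=.12)
z=.024; hist=[]
while z>.003:
    arm.move_l(at(z),R,feed=.05)
    f=arm.current_force(); zz=arm.current_ee_pos()[2]-BAY[2]; hist.append((round(z*1e3,1),round(zz*1e3,1),f.round(1).tolist()))
    if f[2]>26: break
    z-=.0015
print(*hist,sep="\n")
arm.sleep(.2); print(arm.current_force().round(1))
arm.move_l(at(.10),R,feed=.15)
arm.move_l(BAY+Rz(BY)@[-.06,0,.14],R,feed=.2)
print(arm.current_t(),arm.current_force().round(1))
for n in ("wrist","scene","top"): cv2.imwrite(f"pics/{n}_f.png",arm.snapshot(n)[:,:,::-1])
im=cv2.imread("pics/wrist_f.png");cv2.imwrite("pics/wrist_f2.png",cv2.resize(im[50:280,250:510],None,fx=2.6,fy=2.6,interpolation=cv2.INTER_CUBIC))
im=cv2.imread("pics/scene_f.png");cv2.imwrite("pics/scene_f2.png",cv2.resize(im[140:230,300:410],None,fx=6,fy=6,interpolation=cv2.INTER_CUBIC))
E
```

```text
(24.0, np.float64(24.3), [0.1, -0.2, 0.5])
(22.5, np.float64(22.6), [-0.2, -0.5, 1.4])
(21.0, np.float64(21.1), [0.2, -1.0, 3.6])
(19.5, np.float64(19.7), [1.1, -1.1, 3.3])
(18.0, np.float64(17.7), [0.4, 0.6, -0.8])
(16.5, np.float64(16.2), [0.3, -0.3, -0.4])
(15.0, np.float64(14.9), [-1.0, -0.1, 0.9])
(13.5, np.float64(13.4), [-0.2, -0.1, 0.2])
(12.0, np.float64(11.9), [0.0, -0.6, 0.1])
(10.5, np.float64(10.4), [0.2, -0.7, 0.2])
(9.0, np.float64(9.3), [-0.4, 1.7, 5.2])
(7.5, np.float64(9.2), [-8.8, 4.1, 30.3])
[-7.9  3.3 29.4]
22.2417 [ 0.4 -0.   0.7]
```

View pics/wrist_f2.png

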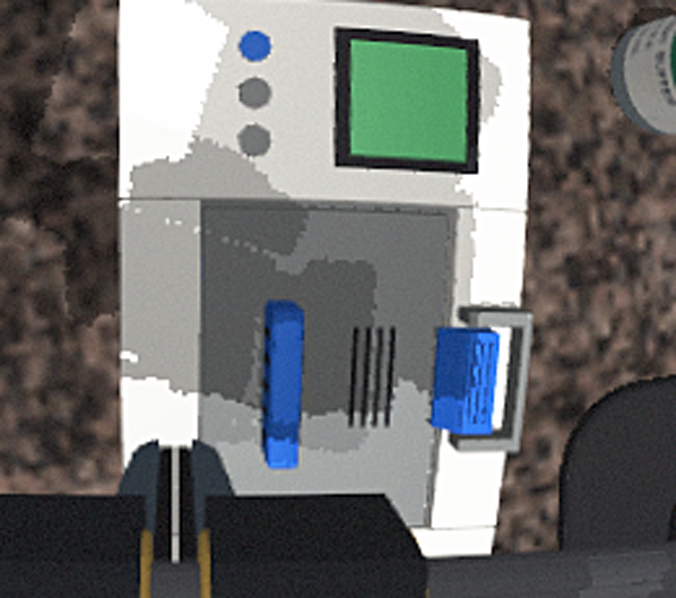

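View pics/scene_f2.png

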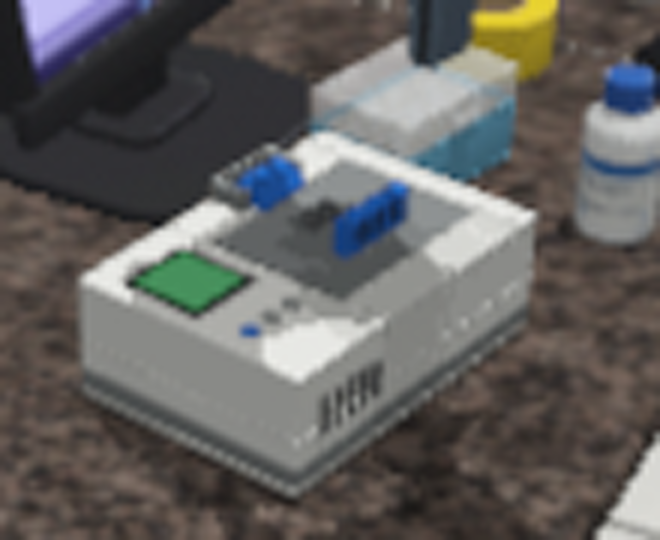

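The plate bottomed out at 9.2 mm above the ledges (home is 9). It lies flush with the rim, and the catch at crop (465,380) is forward over its rear edge. The arm is clear, so I hand in.

```bash
python3 - <<'E'
from rig import arm
print(arm.current_force().round(1),arm.current_width()); arm.sign_off()
E
```

```text
[-0.4 -1.3 -0.5] 0.0006966346308316761
the job is handed in; nothing more can be done
```

The bay is closed: the larger grey cover lies flush in it with the blue catch forward over its rear edge, and I handed the job in. The last clock reading was 22.2 s of the 45 s allowed; no verdict was reported.

- **Hooking:** I gripped the cover by its rib and slid the tabs under the lip at 17° tilt, with no contact force above about 2.5 N. I held it there for 0.3 s, lowered it onto the catch slope and let go.
- **Pressing:** I pressed at the line patch with shut fingers. Force rose to 3.6 N and dropped away as the catch gave, below the 5 to 12 N stated. The cover then bottomed out at 30 N with the plate top 9.2 mm above the ledges (home is 9 mm).
- **Final check:** The last pictures show the cover level and the gripper clear of everything. In the scene picture the bottle and tip box stand where they were. The timer was not in the last pictures I viewed, but the arm never went near it.
- **Disagreement:** The top and wrist cameras differed by about 4 mm in x for both the cover and the reader. I used the wrist camera's values, because they matched the held cover to about 0.5 mm. I also corrected y by about 1.3 mm from the close-up before hooking.

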